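# Load the putty cartridge into the filling stand

### The arm

A 6-joint arm with a two-finger parallel gripper is mounted at the origin on the work surface. World frame = base frame: x ahead of the robot, y to its left, z up, the work surface at z = 0. Lengths are in mm, angles in degrees, forces in N, time in s.
With the tool pointing down it reaches from about 350 to 850 mm from the base axis. Payload 8.1 kg.
Tool frame: the origin (TCP) lies on the centre line of the jaws, within the pads' length; the fingertips stand 19 mm ahead of it and the grasp point (between the pads) is the TCP; z points along the fingers, y is the line along which they close (so a half turn about z gives the same grasp; the last joint's range is limited). The gripper opens to 85 mm and grips with 20 to 120 N. Pads are 22 mm wide; open, the fingers measure 114 mm over their backs; the gripper's body (76 mm by 85 mm) begins 54 mm behind the grasp point. The pads swing forward as they close: fully open they stand 13 mm farther back than shut.
Start: joints at [69.821, 7.471, 85.268, -0, 87.261, -4.893], TCP at [158.166, 578.782, 250.292] pointing down, gripper open.
Joint ranges: [-169.43, 169.43], [-51.17, 129.36], [1.28, 143.12], [-76.62, 256.62], [0, 156.53], [-152.29, 152.29]. Speed limits (degrees/s): [136.94, 136.94, 159.86, 180, 180, 180].

### API

Orientations are given as [roll, pitch, yaw] about the fixed x, y, z axes, in that order (R = Rz(yaw) Ry(pitch) Rx(roll)).
In Python, from bench import r gives the robot as it stands. The module is installed in compiled form; this text tells all that it offers.
- The arm moves only by the tool servo_tool, never from a script. Its arguments are lists of equal length, an entry for each row: "fingers": the finger opening in m, from 0 to 0.0854; "linear": the shift along the tool's x, y, z in m, a list of three; "rotation": the turn, a rotation vector about the tool's x, y, z in degrees, a list of three. A call has 1 to 10 rows; each row is the pose to reach, as a shift and turn from the pose commanded when the call began, along the tool's axes at that moment; what a row does not reach only later rows make up. A row lasts 1/10 s, in which the tool goes at most 50 mm and 8.59 degrees, less where a joint would pass 70% of its speed; a pose out of reach is approached as far as the arm can. A call with a gripper value outside its range is refused whole. The fingers move at their own pace and stop on an object; "force" is the grip in N (left out, the last holds). Time passes only in rows, so rows that repeat a pose let the fingers close. It gives the time, the measured TCP pose, the force, the opening and the grip force at its end, in the units of the state.
- r.sense(): the state, without advancing time (a new reading comes with each control period).
- r.snapshot(name): name is "scene" or "top" or "wrist"; returns a dict with "frame" (420x560x3 uint8, red, green, blue), "fx", "fy", "cx", "cy" (pixels), "camera_from_world" (4x4, takes a point from world to camera coordinates). Camera axes: x right, y up, looking along -z (the intrinsics and any distortion apply to the point x, -y, -z); pixel columns grow to the right and rows downward; lengths in mm; the calibration is good to about 2 mm. A picture is of the moment at which its call begins. There is no depth.
- r.hand_in(): hands the job in; it is judged then, once.
The state is a dict: "time": time; "joint_pos": joint angles; "qd": joint speeds; "joint_efforts": joint torques, N m; "tool_pos": TCP position; "tcp_rot": TCP orientation; "ft_force": force on the tool from outside, world axes, zero at the start; "wrist_torque": the same for the moment, N m; "finger_gap": finger opening in mm; "grip_force": force on a finger pad.
Only numpy, scipy, OpenCV 4.12 (cv2) and the standard library are available. Lean on these libraries where they do the work, as an engineer would, in place of code of your own. Each camera call takes 0.05 s, during which the arm holds its last target. There are 200 camera calls.

### The job

Pick up the flanged putty cartridge and, keeping it upright, slide it along the filling stand's deck into the slotted plate, flange underneath the plate, fully home until the spring catch has snapped up behind the flange; then let go of it. Feel your way in gently: the head is clamped on adjusting slots and is rarely dead centre on the stand, and pressing the cartridge against the stand with more than 30 N would crack the flange. Leave the other things on the table where they are.

Things in the scene. Friction and masses are not known exactly. Their poses are not given: they have to be found in the camera images.
- stand: Bench filling stand, fixed. Origin on the table plane; +x = direction in which the cartridge slides in, z up. Aluminium deck, top 22 mm up, x -120 to 75, y -65 to 65 mm; grey box 50 mm high at x 77 to 127. On the deck sits a steel head: a flat slotted plate, underside 9 mm above the deck, top 15 mm (bolt heads 19 mm). The head can be clamped up to 10 mm off in x, 8 mm in y, see point stand_home.
- stand_setdown (a point): Point on the deck's bare front part (stand frame x -80, y 0, z 22 mm), in line with the nominal slot: room to set the cartridge down upright in front of the head before sliding it in. The bare deck is x -120 to -50 mm.
- stand_slot (a point): Nominal start of the slot's straight part, at deck height (stand x -10, y 0, z 22 mm). The slot is 41 mm wide for the 38 mm barrel; flared horns widen it to 72 mm at x -35. Straight to its closed end at x 43. Below the plate the flange has 64 mm between side walls and a solid back wall at x 49. As for stand_home, the true head lies some mm off.
- stand_home (a point): Nominal place of the axis of a cartridge fully home, at deck height (stand x 20, y 0, z 22 mm; caught it rests at 18.5, against the back wall at 21). Fixed to the stand, not to the head: all x, y given for the head (slot, walls, plunger, catch) are nominal, and the head really sits up to 10 mm off in x and 8 mm in y, square to the stand, anew each time, unmeasured: feel or look.
- cartridge: Grey plastic putty cartridge, upright on its flange, 0.15 to 0.3 kg. Origin: centre of its underside; z along its axis. Flange 56 mm in diameter, 6 mm thick at the bottom; barrel 38 mm in diameter from 6 to 80 mm height; black cone nozzle (24 mm wide at its foot) to 95 mm. Grip the barrel from above, about 55 to 62 mm above its underside, so that the fingers stay above the plate.
- plunger (a joint): Brass spring plunger in the head's back wall, along stand +x: 0 = out, 0.0065 = fully pressed (m). The flange's front edge meets it 6.5 mm before the back wall; it pushes back with 3 to 5 N. With the cartridge caught it stays pressed about 0.004.
- catch (a joint): Brass spring catch, 12 mm wide, mid-slot: 0 = up, 5.5 mm above the deck; 0.0055 = pushed flush (m). Ramp from stand x -24, steep face at -9.5 mm. The flange rides over it (it lifts with 2 to 3.5 N; the slide needs 3 to 12 N) and it springs up behind the flange 2.5 mm before the flange meets the back wall, then holds it there against the plunger.
- jar: Bystander: amber glass jar with steel lid, 54 mm in diameter, 75 mm tall. Origin: centre of its underside.
- spool: Bystander: steel solder spool, 60 mm in diameter, 50 mm tall, standing on end. Origin: centre of its underside.
- brushpot: Bystander: white pot with brushes, 72 mm in diameter, 90 mm tall, brushes to about 180 mm. Origin: centre of its underside.
- hammer: Bystander: hammer lying on the table, 240 mm long. Origin near its middle.
- came_offcuts: Bystander: heap of lead offcuts about 110 mm across and 15 mm high. Origin: its centre on the table.
Not all that is in view belongs to the job. Leave any purple look-alike of the cartridge alone.

How it is judged (in metres and radians):
At the end, for the whole second after the job is handed in: Cartridge upright (within 7 degrees), on the deck, flange under the plate, axis within about 14 mm of the nominal home place (which allows for the head's offset); catch up (within 1.5 mm), plunger pressed at least 2 mm; at rest and released (value of joint plunger above 0.002 m and value of joint catch below 0.0015 m and x of cartridge in the frame of stand between 0.005 and 0.034 m and y of cartridge in the frame of stand between -0.012 and 0.012 m and z of cartridge in the frame of stand between 0.019 and 0.027 m and angle between cartridge's own z axis and vertical below 0.12 rad and linear speed of cartridge below 0.02 m/s and contact force between cartridge and the fingers below 0.3 N); the robot touches nothing.
It fails at once if the cartridge is pressed against the stand with more than 30 N (contact force between cartridge and stand above 30 N).
It fails at once if the cartridge is tipped more than about 30 degrees (angle between cartridge's own z axis and vertical above 0.52 rad).
It fails at once if a bystander is moved more than 25 mm (distance of any of jar, spool, brushpot, hammer, came_offcuts from where it was at the start of the episode above 0.025 m).
It also fails if it takes over 72 s, if anything falls off the work surface, if the arm or the gripper's body presses on something with over 40 N, if the wrist force passes 120 N, or if a joint passes its speed limit or range.

## Working session

There is one attempt and no reset: what is moved stays moved. The work goes in short steps, Python scripts to look and compute and a tool call to move; the robot and the scene stay as the last step left them, time stands still between calls to the robot, and variables do not carry over. Pictures are saved under pics/ and viewed, at most 10 in all, crops included, and the job is handed in when it is done.

Besides the shell and the picture viewer there is one more tool, called after "Request:" as name(argument=value, ...), one argument or row to a line, values as JSON. servo_tool: Moves the arm, as the interface text tells. Its arguments: {"type":"object","properties":{"fingers":{"type":"array","items":{"type":"number"}},"linear":{"type":"array","items":{"type":"array","items":{"type":"number"}}},"rotation":{"type":"array","items":{"type":"array","items":{"type":"number"}}},"force":{"type":"number"}},"required":["fingers","linear","rotation"]}

```bash
mkdir -p pics
cat > h.py <<'E'
import numpy as np,cv2
from bench import r
def snap(n,f=None):
    s=r.snapshot(n)
    if f: cv2.imwrite(f'pics/{f}.png',cv2.cvtColor(s['frame'],cv2.COLOR_RGB2BGR))
    return s
def ray(s,u,v,z):
    M=np.array(s['camera_from_world']);R=M[:3,:3];t=M[:3,3]
    o=-R.T@t; d=R.T@np.array([(u-s['cx'])/s['fx'],-(v-s['cy'])/s['fy'],-1])
    return o+d*(z-o[2])/d[2]
def proj(s,p):
    M=np.array(s['camera_from_world']);c=M[:3,:3]@np.array(p)+M[:3,3]
    return s['cx']+s['fx']*c[0]/-c[2], s['cy']+s['fy']*(-c[1])/-c[2]
E
python3 - <<'E'
from h import *
a=snap('scene','scene');b=snap('top','top')
im=np.hstack([a['frame'],b['frame']])
for s in(a,b):
    print({k:v for k,v in s.items() if k not in('frame','camera_from_world')}); M=np.array(s['camera_from_world']);print((-M[:3,:3].T@M[:3,3]).round(),M[:3,:3].round(2).tolist())
print(r.sense())
E
```

```text
{'fx': 408.4569158060885, 'fy': 408.4569158060885, 'cx': 277.75999264768564, 'cy': 206.45899977398614}
[1119. -215. 1091.] [[0.36, 0.93, -0.0], [-0.79, 0.31, 0.53], [0.49, -0.19, 0.85]]
{'fx': 480.1184997681548, 'fy': 480.1184997681548, 'cx': 279.5922343568758, 'cy': 223.28011889056364}
[ 4.630e+02 -1.000e+00  1.149e+03] [[-0.01, -1.0, 0.0], [1.0, -0.01, 0.05], [-0.05, 0.0, 1.0]]
{'time': 0.1, 'joint_pos': array([ 6.98191727e+01,  7.51188028e+00,  8.53242757e+01,  5.27050700e-04,
        8.72637225e+01, -4.89541150e+00]), 'qd': array([ 0.06839805, -0.00632655, -0.05187052, -0.03841599,  0.06693676,
        0.01570946]), 'joint_efforts': array([ 1.01674996e-03, -5.70949566e+01, -5.01942837e+01, -1.43582956e-04,
        8.03688570e-03,  2.94558345e-05]), 'tool_pos': array([158.00772749, 578.31811794, 249.32602115]), 'tcp_rot': array([-1.79900531e+02, -9.04782367e-03,  1.64714551e+02]), 'ft_force': array([ 0.61293282, -0.74387449, -0.80775872]), 'wrist_torque': array([-0.02928783, -0.01469935,  0.0176761 ]), 'grip_force': 0.0, 'finger_gap': 85.42896300927146}
```

View pics/scene.png

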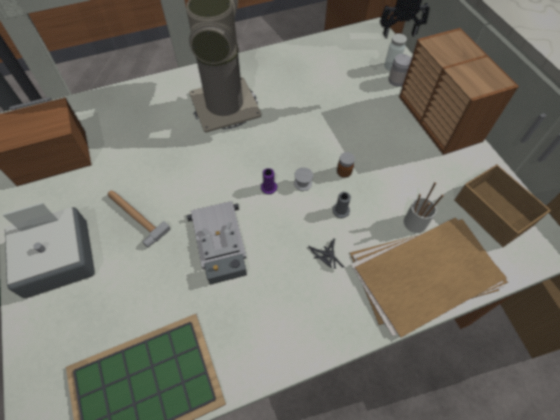

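View pics/top.png

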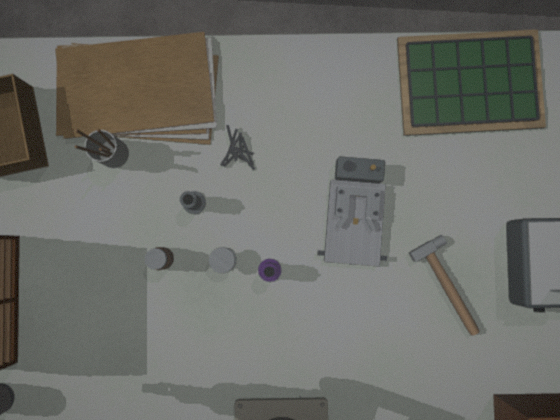

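Candidates are the grey body with dark nozzle at top (192,201) / scene (342,205), the purple look-alike at (270,269), the jar at (160,258) and the spool at (222,259). I choose the grey one at (192,201) and will check it in a crop beside the stand.

Run:
```python
from h import *
s=snap('top');f=s['frame']
c1=cv2.resize(f[170:235,160:240],None,fx=5,fy=5,interpolation=3)
c2=cv2.resize(f[150:275,310:400],None,fx=4.4,fy=4.4,interpolation=3)
o=np.zeros((560,800,3),np.uint8);o[:325,:400]=c1;o[:550,400:796]=c2
cv2.imwrite('pics/crop1.png',o[:,:,::-1])
for u,v,z in[(192,201,95),(192,201,80),(331,181,22),(389,181,22),(324,263,22),(383,266,22),(354,197,37),(354,258,22)]:print(u,v,ray(s,u,v,z).round(1))
a=snap('scene');print(ray(a,345,195,95),ray(a,342,212,0))
```

```text
192 201 [566.1 189.4  95. ]
192 201 [567.6 192.2  80. ]
331 181 [ 615.9 -125.7   22. ]
389 181 [ 613.9 -262.6   22. ]
324 263 [ 423.2 -105.5   22. ]
383 266 [ 414.1 -243.4   22. ]
354 197 [ 575.7 -176.8   37. ]
354 258 [ 433.8 -176.    22. ]
[577.86597196 200.91157514  95.        ] [580.03087803 204.10460689   0.        ]
```

View pics/crop1.png

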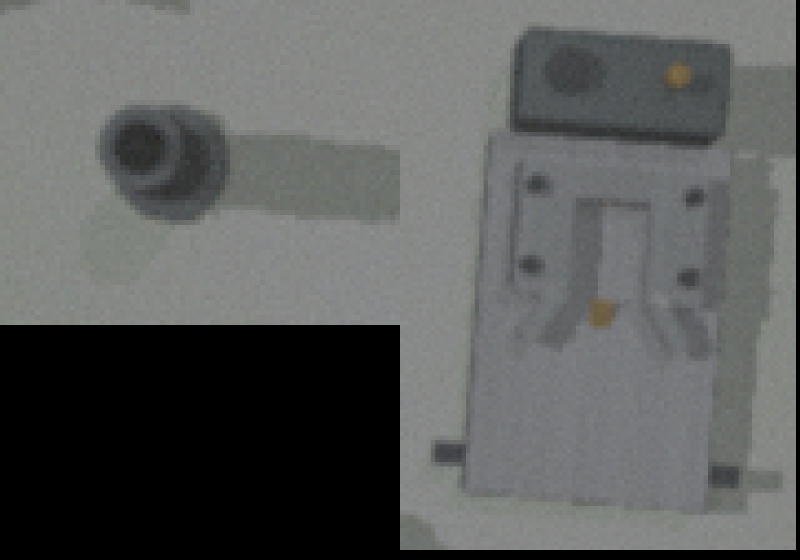

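Run:
```python
from h import *
s=snap('top')
print('noz',ray(s,188,199,95),'fl',ray(s,195.6,204,3))
c=lambda x,y,z:ray(s,310+x/4.4,150+y/4.4,z)
P=[c(465,490,22),c(705,510,22),c(490,132,22),c(730,150,22)]
print(np.round(P,1)); 
d=P[2]-P[0]+P[3]-P[1]; e=P[0]+P[2]-P[1]-P[3]
print(np.degrees(np.arctan2(d[1],d[0])),np.degrees(np.arctan2(-e[0],e[1])),np.linalg.norm(d)/2,np.linalg.norm(e)/2, np.mean(P,0))
th=np.arctan2(d[1],d[0]);u=np.array([np.cos(th),np.sin(th)]);n=np.array([-u[1],u[0]])
o=np.mean(P,0)[:2]+22.5*u
print('stand o',o,'setdown',o-80*u,'home',o+20*u)
for nm,p in dict(endL=c(575,200,37),endR=c(650,207,37),catch=c(601,313,27),b1=c(537,184,41),b2=c(695,197,41),b3=c(530,264,41),b4=c(688,278,41)).items():
  q=p[:2]-o;print(nm,(q@u).round(1),(q@n).round(1))
```

```text
noz [570.66170624 198.23179424  95.        ] fl [567.81604554 197.45812385   3.        ]
[[ 423.8 -320.3   22. ]
 [ 411.3 -447.7   22. ]
 [ 615.2 -339.1   22. ]
 [ 603.6 -467.7   22. ]]
-5.782302463356248 -5.367228774853407 192.81597580101518 128.5520941384107 [ 513.50787654 -393.7036747    22.        ]
stand o [ 535.89339374 -395.97052705] setdown [ 456.30044369 -387.91060758] home [ 555.79163126 -397.98550691]
endL 38.5 21.4
endR 38.2 -18.4
catch -19.2 0.1
b1 44.7 43.3
b2 45.0 -40.2
b3 2.2 44.0
b4 2.0 -39.4
```

Run:
```python
from h import *
s=snap('top')
c=lambda x,y,z:ray(s,310+(x-400)/4.4,150+y/4.4,z)
P=[c(465,490,22),c(705,510,22),c(490,132,22),c(730,150,22)]
d=P[2]-P[0]+P[3]-P[1]; e=P[0]+P[2]-P[1]-P[3]
print(np.degrees(np.arctan2(d[1],d[0])),np.degrees(np.arctan2(-e[0],e[1])),np.linalg.norm(d)/2,np.linalg.norm(e)/2)
th=np.arctan2(d[1],d[0]);u=np.array([np.cos(th),np.sin(th)]);n=np.array([-u[1],u[0]])
o=np.mean(P,0)[:2]+22.5*u
print('stand o',o,'setdown',o-80*u,'home',o+20*u)
for nm,p in dict(endL=c(575,200,37),endR=c(650,207,37),catch=c(601,313,27),b1=c(537,184,41),b2=c(695,197,41),b3=c(530,264,41),b4=c(688,278,41)).items():
  q=p[:2]-o;print(nm,(q@u).round(1),(q@n).round(1))
w=snap('wrist','w0');M=np.array(w['camera_from_world']);print((-M[:3,:3].T@M[:3,3]).round(1),M[:3,:3].round(2).tolist())
t=r.sense();print(t['tool_pos'],t['tcp_rot'],t['time'])
```

```text
-5.2539174841367995 -5.365072260178829 192.6208759240269 128.58015383075136
stand o [ 539.02188464 -181.97070302] setdown [ 459.35799112 -174.64512665] home [ 558.93785802 -183.80209711]
endL 38.9 18.6
endR 38.2 -21.2
catch -19.1 -0.8
b1 45.3 39.7
b2 44.9 -43.8
b3 2.9 40.4
b4 1.9 -43.0
[ 86.5 598.7 374.9] [[0.26, 0.96, -0.0], [-0.92, 0.25, -0.29], [-0.28, 0.08, 0.96]]
[158.12661325 578.66661179 250.04518576] [-1.79974410e+02 -1.11759421e-03  1.64714391e+02] 0.35
```

Request:
servo_tool(
  fingers=[0.085, 0.085, 0.085, 0.085, 0.085, 0.085, 0.085, 0.085, 0.085, 0.085],
  linear=[
    [-0.025, -0.013, 0],
    [-0.065, -0.034, 0],
    [-0.108, -0.056, 0],
    [-0.151, -0.079, 0],
    [-0.194, -0.101, 0],
    [-0.237, -0.123, 0],
    [-0.28, -0.146, 0],
    [-0.323, -0.168, 0],
    [-0.365, -0.19, 0],
    [-0.4, -0.208, 0],
  ],
  rotation=[
    [0, 0, 5],
    [0, 0, 13],
    [0, 0, 21],
    [0, 0, 29],
    [0, 0, 37],
    [0, 0, 45],
    [0, 0, 53],
    [0, 0, 61],
    [0, 0, 69],
    [0, 0, 77],
  ],
)

```text
time: 1.35
tool_pos: [490.8, 270.6, 250.5]
tcp_rot: [180.0, -0.0, 87.3]
ft_force: [1.0, 1.7, -0.4]
finger_gap: 84.8
grip_force: 0.0
```

Request:
servo_tool(
  fingers=[0.085, 0.085, 0.085, 0.085, 0.085, 0.085],
  linear=[
    [-0.022, 0.026, 0.015],
    [-0.05, 0.058, 0.035],
    [-0.066, 0.077, 0.047],
    [-0.0714, 0.083, 0.05],
    [-0.0714, 0.083, 0.05],
    [-0.0714, 0.083, 0.05],
  ],
  rotation=[
    [0, 0, 1],
    [0, 0, 2],
    [0, 0, 3],
    [0, 0, 3],
    [0, 0, 3],
    [0, 0, 3],
  ],
)

```text
time: 1.95
tool_pos: [569.0, 198.8, 201.0]
tcp_rot: [180.0, -0.0, 84.7]
ft_force: [-0.8, 0.3, -0.2]
finger_gap: 85.1
grip_force: 0.0
```

Run:
```python
from h import *
w=snap('wrist','w1')
t=r.sense();print(t['tool_pos'],t['tcp_rot'],t['time'])
for z in(0,6,80,95):print(z,proj(w,(569.5,198,z)))
```

```text
[568.98830483 199.14476961 201.27105557] [ 1.79946970e+02 -4.44971772e-02  8.47849883e+01] 2.0
0 (np.float64(279.1005841297426), np.float64(190.65853234048072))
6 (np.float64(279.1030356971081), np.float64(191.94937640245595))
80 (np.float64(279.14225421494814), np.float64(212.59942729926607))
95 (np.float64(279.1529862906019), np.float64(218.2502759463865))
```

View pics/w1.png

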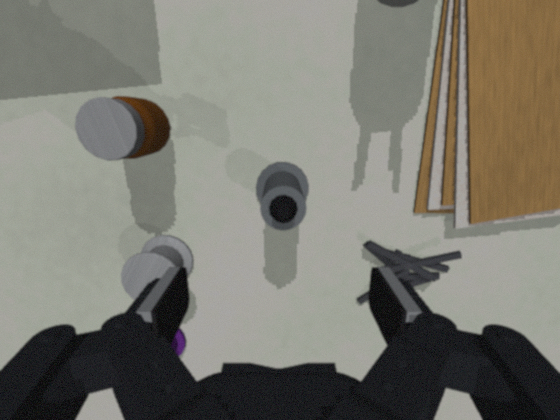

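Run:
```python
from h import *
w=snap('wrist')
for u,v,z in[(283,208,95),(283,188,3),(283,206,80),(150,273,50),(167,258,0),(108,128,75)]:print(u,v,z,ray(w,u,v,z).round(1))
f=w['frame'][150:240,240:330].astype(int);m=(f.max(2)<75).astype(np.uint8)
n,l,st,ce=cv2.connectedComponentsWithStats(m)
for i in range(1,n):
  if st[i,4]>60:print(st[i],ce[i]+[240,150])
```

```text
283 208 95 [573.3 206.3  95. ]
283 188 3 [574.1 201.5   3. ]
283 206 80 [573.2 203.6  80. ]
150 273 50 [435.8 138.3  50. ]
167 258 0 [433.9 131.    0. ]
108 128 75 [442.5 277.7  75. ]
[ 23  22  39  25 457] [281.07221007 181.51859956]
[ 29  45  29  34 694] [282.7925072 209.7074928]
```

Request:
servo_tool(
  fingers=[0.085, 0.085, 0.085, 0.085, 0.085, 0.085, 0.085, 0.085],
  linear=[
    [0.0047, 0.004, 0.02],
    [0.0047, 0.004, 0.055],
    [0.0047, 0.004, 0.09],
    [0.0047, 0.004, 0.115],
    [0.0047, 0.004, 0.132],
    [0.0047, 0.004, 0.141],
    [0.0047, 0.004, 0.142],
    [0.0047, 0.004, 0.142],
  ],
  rotation=[
    [0, 0, 0],
    [0, 0, 0],
    [0, 0, 0],
    [0, 0, 0],
    [0, 0, 0],
    [0, 0, 0],
    [0, 0, 0],
    [0, 0, 0],
  ],
  force=50,
)

```text
time: 2.85
tool_pos: [574.5, 202.8, 59.6]
tcp_rot: [179.9, -0.0, 84.7]
ft_force: [0.1, -0.1, 0.6]
finger_gap: 85.1
grip_force: 0.0
```

Request:
servo_tool(
  fingers=[0.06, 0.045, 0.04, 0.036, 0.034, 0.033, 0.033, 0.033],
  linear=[
    [0, 0, 0],
    [0, 0, 0],
    [0, 0, 0],
    [0, 0, 0],
    [0, 0, 0],
    [0, 0, 0],
    [0, 0, 0],
    [0, 0, 0],
  ],
  rotation=[
    [0, 0, 0],
    [0, 0, 0],
    [0, 0, 0],
    [0, 0, 0],
    [0, 0, 0],
    [0, 0, 0],
    [0, 0, 0],
    [0, 0, 0],
  ],
  force=50,
)

```text
time: 3.65
tool_pos: [574.2, 202.4, 59.2]
tcp_rot: [179.9, -0.0, 84.7]
ft_force: [-1.8, 0.0, 6.3]
finger_gap: 37.3
grip_force: 49.3
```

Request:
servo_tool(
  fingers=[0.033, 0.033, 0.033, 0.033, 0.033, 0.033, 0.033, 0.033, 0.033, 0.033],
  linear=[
    [0, 0, -0.015],
    [0, 0, -0.05],
    [0, 0, -0.085],
    [-0.015, -0.003, -0.1],
    [-0.045, -0.009, -0.1],
    [-0.085, -0.0175, -0.1],
    [-0.125, -0.026, -0.1],
    [-0.165, -0.034, -0.1],
    [-0.205, -0.0425, -0.1],
    [-0.245, -0.0505, -0.1],
  ],
  rotation=[
    [0, 0, 0],
    [0, 0, 0],
    [0, 0, 0],
    [0, 0, 0],
    [0, 0, 0],
    [0, 0, 0],
    [0, 0, 0],
    [0, 0, 0],
    [0, 0, 0],
    [0, 0, 0],
  ],
)

```text
time: 4.65
tool_pos: [499.9, -38.3, 158.8]
tcp_rot: [180.0, 0.0, 84.7]
ft_force: [0.9, -0.2, -2.7]
finger_gap: 37.1
grip_force: 50.5
```

Request:
servo_tool(
  fingers=[0.033, 0.033, 0.033, 0.033, 0.033, 0.033, 0.033, 0.033],
  linear=[
    [-0.04, -0.008, 0],
    [-0.08, -0.0165, 0],
    [-0.11, -0.023, 0],
    [-0.13, -0.027, 0],
    [-0.141, -0.0295, 0],
    [-0.141, -0.0295, 0],
    [-0.141, -0.0295, 0],
    [-0.141, -0.0295, 0],
  ],
  rotation=[
    [0, 0, 0],
    [0, 0, 0],
    [0, 0, 0],
    [0, 0, 0],
    [0, 0, 0],
    [0, 0, 0],
    [0, 0, 0],
    [0, 0, 0],
  ],
)

```text
time: 5.45
tool_pos: [458.8, -173.6, 158.3]
tcp_rot: [-180.0, -0.0, 84.8]
ft_force: [-0.3, -1.2, -2.7]
finger_gap: 37.0
grip_force: 50.5
```

Run:
```python
from h import *
t=r.sense();print(t['tool_pos'],t['tcp_rot'],t['time'],t['ft_force'],t['finger_gap'])
w=snap('wrist','w2');s=snap('top','t2')
f=np.hstack([cv2.resize(w['frame'],(480,360)),cv2.resize(s['frame'][140:290,300:433],(319,360),interpolation=3)])
cv2.imwrite('pics/v2.png',f[:,:,::-1])
for z in(60,155):print(proj(w,(*t['tool_pos'][:2],z+40)),proj(s,(*t['tool_pos'][:2],z+40)))
```

```text
[ 458.7633235  -173.57306704  158.29101386] [-1.79996264e+02 -2.70270013e-02  8.47794379e+01] 5.45 [-0.34621407 -1.19181265 -2.65467804] 37.04300569835755
(np.float64(278.36196481681935), np.float64(240.4987881116158)) (np.float64(358.22892149281057), np.float64(247.38900032189653))
(np.float64(277.7434003963263), np.float64(346.0348700724412)) (np.float64(366.1226851481167), np.float64(247.44882662184526))
```

View pics/v2.png

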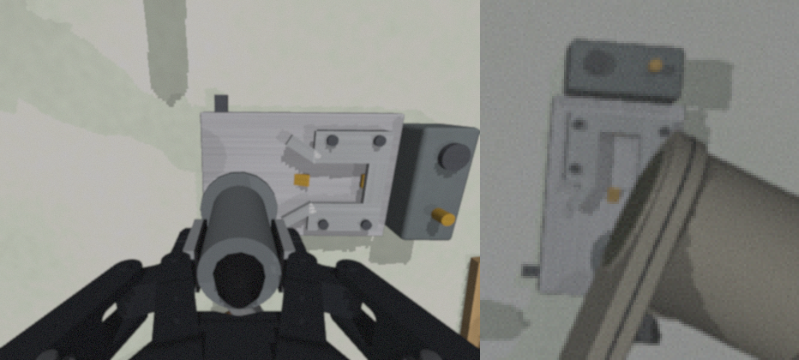

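Run:
```python
import cv2
f=cv2.imread('pics/w2.png')[125:285,230:480]
cv2.imwrite('pics/c3.png',cv2.resize(f,None,fx=3.2,fy=3.2,interpolation=2))
```

```text
(no output)
```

View pics/c3.png

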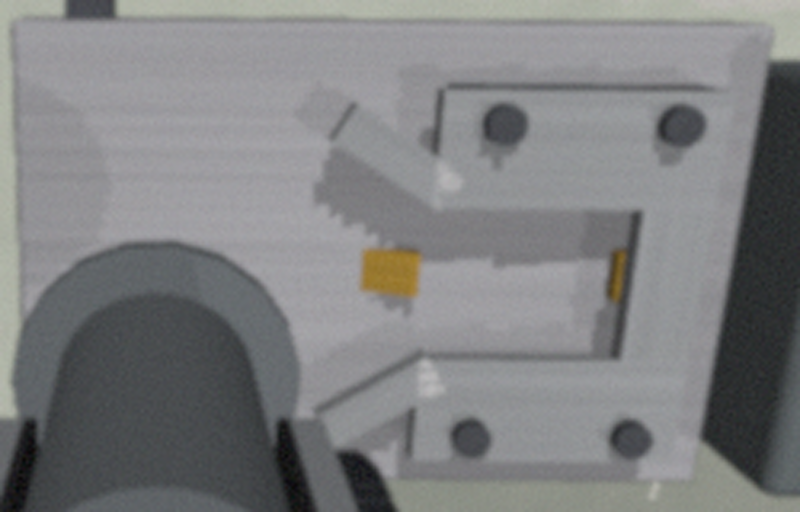

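Run:
```python
from h import *
w=snap('wrist')
c=lambda x,y,z:ray(w,230+(x+.5)/3.2-.5,125+(y+.5)/3.2-.5,z)[:2]
P={k:c(*v) for k,v in dict(sU0=(450,210,37),sU1=(636,210,37),sL0=(430,356,37),sL1=(618,356,37),catchF=(420,273,27),catchB=(362,270,22.5),b1=(505,124,41),b2=(682,126,41),b3=(470,438,41),b4=(632,438,41),dk1=(15,18,22),dk2=(773,25,22)).items()}
def ang(a,b):d=P[b]-P[a];return np.degrees(np.arctan2(d[1],d[0])).round(2)
print(ang('sU0','sU1'),ang('sL0','sL1'),ang('b1','b2'),ang('b3','b4'),ang('dk1','dk2'))
th=np.radians(-5.25);u=np.array([np.cos(th),np.sin(th)]);n=np.array([-u[1],u[0]])
t=r.sense()['tool_pos'][:2]
for k,p in P.items(): print(k,p.round(1),'rel TCP',((p-t)@u).round(1),((p-t)@n).round(1))
```

```text
-5.19 -5.17 -5.85 -5.16 -5.73
sU0 [ 534.5 -162.4] rel TCP 74.4 18.3
sU1 [ 581.4 -166.7] rel TCP 121.5 18.3
sL0 [ 529.  -201.7] rel TCP 72.6 -21.4
sL1 [ 578.6 -206.2] rel TCP 122.4 -21.3
catchF [ 529.2 -181.7] rel TCP 70.9 -1.4
catchB [ 514.5 -180.8] rel TCP 56.2 -1.9
b1 [ 546.8 -141.1] rel TCP 84.7 40.6
b2 [ 589.6 -145.5] rel TCP 127.8 40.1
b3 [ 538.4 -224.6] rel TCP 84.1 -43.3
b4 [ 581.6 -228.5] rel TCP 127.4 -43.3
dk1 [ 428.8 -106.1] rel TCP -36.0 64.7
dk2 [ 620.7 -125.3] rel TCP 156.9 63.1
```

Run:
```python
from h import *
w=snap('wrist');t=r.sense()['tool_pos'][:2]
th=np.radians(-5.25);u=np.array([np.cos(th),np.sin(th)]);n=np.array([-u[1],u[0]])
a=np.linspace(0,2*np.pi,73)
for z in(99.,105.):
  pr=[proj(w,(*(t+28*np.cos(k)*u+28*np.sin(k)*n),z)) for k in a];pr=np.array(pr);i=pr[:,1].argmin();print(z,'top',pr[i],'lr',pr[:,0].min(),pr[:,0].max(), 'mm/px',1/np.ptp(pr[:,0])*56)
print('barrel',ray(w,230+155/3.2,125+293/3.2,105),)
g=w['frame'][:,272:287].astype(int).sum(2).mean(1);print(np.diff(g)[190:212].round(0))
row=w['frame'][238:242].astype(int).sum(2).mean(0);d=np.diff(row);print(d[225:245].round(),d[315:335].round())
```

```text
99.0 top [278.28955676 197.59057219] lr 234.3947553505161 322.1787316177415 mm/px 0.6379296356948904
105.0 top [278.26438729 200.10929325] lr 233.06343785864496 323.4623745330371 mm/px 0.6194763131087078
barrel [ 460.39004566 -156.26045958  105.        ]
[  2.   4.  -2.  -4.  -0.   4.   6.  -6. -35. -88. -81.  -6.  28.   1.
  -1.  -0.   2.  -1.  -1.   0.   2.  -4.]
[ -3.   2.  -5. -13.  -6.  -2. -10. -46. -99. -61. -13.   5.  -2.   1.
  -0.   1.  -4.   3.  -2.   2.] [ 6. -7. 10. -6. -1.  4.  1. 40. 58. 24. -0. -5. -4. -0.  5.  0. -2. -3.
  2.  1.]
```

Request:
servo_tool(
  fingers=[0.033, 0.033, 0.033, 0.033, 0.033, 0.033, 0.033],
  linear=[
    [0, 0, 0.015],
    [0, 0, 0.045],
    [0, 0, 0.062],
    [0, 0, 0.07],
    [0, 0, 0.073],
    [0, 0, 0.073],
    [0, 0, 0.073],
  ],
  rotation=[
    [0, 0, 0],
    [0, 0, 0],
    [0, 0, 0],
    [0, 0, 0],
    [0, 0, 0],
    [0, 0, 0],
    [0, 0, 0],
  ],
)

```text
time: 6.35
tool_pos: [459.2, -175.0, 86.3]
tcp_rot: [179.9, 0.0, 84.7]
ft_force: [0.3, 0.2, -1.9]
finger_gap: 36.8
grip_force: 50.6
```

Request:
servo_tool(
  fingers=[0.033, 0.033, 0.033, 0.033],
  linear=[
    [0, 0, 0.001],
    [0, 0, 0.002],
    [0, 0, 0.003],
    [0, 0, 0.003],
  ],
  rotation=[
    [0, 0, 0],
    [0, 0, 0],
    [0, 0, 0],
    [0, 0, 0],
  ],
)

```text
time: 6.75
tool_pos: [458.4, -174.6, 82.3]
tcp_rot: [180.0, 0.0, 84.7]
ft_force: [0.4, -0.3, -2.5]
finger_gap: 36.9
grip_force: 50.6
```

Request:
servo_tool(
  fingers=[0.033, 0.033, 0.033],
  linear=[
    [0, 0, 0.0005],
    [0, 0, 0.001],
    [0, 0, 0.001],
  ],
  rotation=[
    [0, 0, 0],
    [0, 0, 0],
    [0, 0, 0],
  ],
)

```text
time: 7.05
tool_pos: [458.5, -174.7, 81.3]
tcp_rot: [180.0, 0.0, 84.7]
ft_force: [0.2, -1.0, -1.9]
finger_gap: 37.0
grip_force: 50.7
```

Run:
```python
from h import *
w=snap('wrist','w3');t=r.sense();print(t['tool_pos'],t['ft_force'])
f=w['frame'][100:300,200:500]
cv2.imwrite('pics/c4.png',cv2.resize(f,None,fx=2.66,fy=2.66,interpolation=2)[:,:,::-1])
```

```text
[ 458.44736347 -174.65983006   81.28127409] [-0.01439802  0.04216055 -2.92008839]
```

View pics/c4.png

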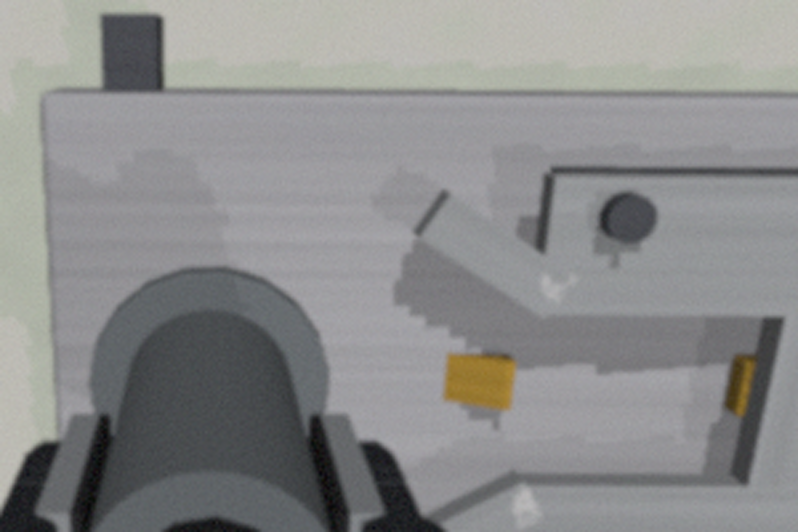

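Run:
```python
from h import *
w=snap('wrist');t=r.sense()['tool_pos'][:2]
th=np.radians(-5.25);u=np.array([np.cos(th),np.sin(th)]);n=np.array([-u[1],u[0]])
c=lambda x,y,z:ray(w,200+(x+.5)/2.66-.5,100+(y+.5)/2.66-.5,z)[:2]
for k,v in dict(flTop=(210,267,22.5),flL=(90,370,28),flR=(329,370,28),sU=(650,317,37),sL=(620,485,37),sLb=(620,473,31),end=(766,400,37),catchF=(513,380,27.5),catchB=(445,378,22.5),cU=(480,354,25),cL=(480,408,25),dkU=(400,92,22),dkF=(52,250,22)).items():
  p=c(*v);print(k,((p-t)@u).round(1),((p-t)@n).round(1))
```

```text
flTop 0.2 26.4
flL -27.6 3.2
flR 27.8 3.2
sU 95.0 19.1
sL 94.5 -21.6
sLb 97.3 -21.8
end 123.8 -0.4
catchF 70.8 0.5
catchB 56.5 -1.1
cU 63.4 6.0
cL 64.7 -7.8
dkU 41.4 65.4
dkF -36.0 30.3
```

Request:
servo_tool(
  fingers=[0.033, 0.033, 0.033],
  linear=[
    [0, 0, 0.0003],
    [0, 0, 0.0006],
    [0, 0, 0.0006],
  ],
  rotation=[
    [0, 0, 0],
    [0, 0, 0],
    [0, 0, 0],
  ],
)

```text
time: 7.45
tool_pos: [458.5, -174.7, 81.2]
tcp_rot: [-180.0, 0.0, 84.7]
ft_force: [-3.4, 1.4, 5.6]
finger_gap: 37.1
grip_force: 51.0
```

Request:
servo_tool(
  fingers=[0.033, 0.033, 0.033],
  linear=[
    [0, 0, 0.0003],
    [0, 0, 0.0006],
    [0, 0, 0.0006],
  ],
  rotation=[
    [0, 0, 0],
    [0, 0, 0],
    [0, 0, 0],
  ],
)

```text
time: 7.75
tool_pos: [458.5, -174.7, 81.2]
tcp_rot: [-180.0, 0.0, 84.7]
ft_force: [-6.7, 3.1, 11.0]
finger_gap: 36.8
grip_force: 51.6
```

Request:
servo_tool(
  fingers=[0.033, 0.033, 0.033, 0.033, 0.033, 0.033, 0.033, 0.033, 0.033, 0.033],
  linear=[
    [0, 0, -0.0008],
    [0, 0.002, -0.0008],
    [0, 0.005, -0.0008],
    [0, 0.009, -0.0008],
    [0, 0.013, -0.0008],
    [0, 0.017, -0.0008],
    [0, 0.02, -0.0008],
    [0, 0.022, -0.0008],
    [0, 0.022, -0.0008],
    [0, 0.022, -0.0008],
  ],
  rotation=[
    [0, 0, 0],
    [0, 0, 0],
    [0, 0, 0],
    [0, 0, 0],
    [0, 0, 0],
    [0, 0, 0],
    [0, 0, 0],
    [0, 0, 0],
    [0, 0, 0],
    [0, 0, 0],
  ],
)

```text
time: 8.75
tool_pos: [480.9, -176.9, 81.2]
tcp_rot: [179.9, 0.0, 84.7]
ft_force: [-1.6, -0.1, 4.6]
finger_gap: 36.7
grip_force: 51.0
```

Request:
servo_tool(
  fingers=[0.033, 0.033, 0.033, 0.033, 0.033, 0.033, 0.033, 0.033, 0.033, 0.033],
  linear=[
    [0, 0.001, -0.0003],
    [0, 0.002, -0.0003],
    [0, 0.003, -0.0003],
    [0, 0.004, -0.0003],
    [0, 0.005, -0.0003],
    [0, 0.006, -0.0003],
    [0, 0.007, -0.0003],
    [0, 0.008, -0.0003],
    [0, 0.009, -0.0003],
    [0, 0.01, -0.0003],
  ],
  rotation=[
    [0, 0, 0],
    [0, 0, 0],
    [0, 0, 0],
    [0, 0, 0],
    [0, 0, 0],
    [0, 0, 0],
    [0, 0, 0],
    [0, 0, 0],
    [0, 0, 0],
    [0, 0, 0],
  ],
)

```text
time: 9.75
tool_pos: [489.5, -177.5, 81.2]
tcp_rot: [-179.9, -0.0, 84.7]
ft_force: [-7.3, 1.0, 8.8]
finger_gap: 36.6
grip_force: 51.4
```

Request:
servo_tool(
  fingers=[0.033, 0.033, 0.033, 0.033, 0.033, 0.033],
  linear=[
    [0, 0.001, 0],
    [0, 0.002, 0],
    [0, 0.003, 0],
    [0, 0.004, 0],
    [0, 0.005, 0],
    [0, 0.006, 0],
  ],
  rotation=[
    [0, 0, 0],
    [0, 0, 0],
    [0, 0, 0],
    [0, 0, 0],
    [0, 0, 0],
    [0, 0, 0],
  ],
)

```text
time: 10.35
tool_pos: [495.3, -178.1, 81.3]
tcp_rot: [-179.9, -0.0, 84.7]
ft_force: [-9.7, 0.5, 10.9]
finger_gap: 37.0
grip_force: 51.5
```

Request:
servo_tool(
  fingers=[0.033, 0.033, 0.033, 0.033, 0.033, 0.033],
  linear=[
    [0, 0.001, -0.0004],
    [0, 0.002, -0.0004],
    [0, 0.003, -0.0004],
    [0, 0.004, -0.0004],
    [0, 0.005, -0.0004],
    [0, 0.006, -0.0004],
  ],
  rotation=[
    [0, 0, 0],
    [0, 0, 0],
    [0, 0, 0],
    [0, 0, 0],
    [0, 0, 0],
    [0, 0, 0],
  ],
)

```text
time: 10.95
tool_pos: [502.2, -178.5, 81.3]
tcp_rot: [-180.0, -0.0, 84.7]
ft_force: [-3.7, -0.0, 2.5]
finger_gap: 37.3
grip_force: 50.6
```

Request:
servo_tool(
  fingers=[0.033, 0.033, 0.033, 0.033, 0.033, 0.033],
  linear=[
    [0, 0.001, 0],
    [0, 0.002, 0],
    [0, 0.003, 0],
    [0, 0.004, 0],
    [0, 0.005, 0],
    [0, 0.006, 0],
  ],
  rotation=[
    [0, 0, 0],
    [0, 0, 0],
    [0, 0, 0],
    [0, 0, 0],
    [0, 0, 0],
    [0, 0, 0],
  ],
)

```text
time: 11.55
tool_pos: [508.3, -179.3, 81.6]
tcp_rot: [-180.0, 0.0, 84.7]
ft_force: [-1.6, -0.2, 1.0]
finger_gap: 37.0
grip_force: 50.7
```

Request:
servo_tool(
  fingers=[0.033, 0.033, 0.033, 0.033, 0.033, 0.033],
  linear=[
    [0, 0.001, 0],
    [0, 0.002, 0],
    [0, 0.003, 0],
    [0, 0.004, 0],
    [0, 0.005, 0],
    [0, 0.006, 0],
  ],
  rotation=[
    [0, 0, 0],
    [0, 0, 0],
    [0, 0, 0],
    [0, 0, 0],
    [0, 0, 0],
    [0, 0, 0],
  ],
)

```text
time: 12.15
tool_pos: [514.3, -179.8, 81.6]
tcp_rot: [-180.0, 0.0, 84.7]
ft_force: [-1.2, 1.1, 0.2]
finger_gap: 36.8
grip_force: 50.6
```

Request:
servo_tool(
  fingers=[0.033, 0.033, 0.033, 0.033, 0.033, 0.033],
  linear=[
    [0, 0.001, 0],
    [0, 0.002, 0],
    [0, 0.003, 0],
    [0, 0.004, 0],
    [0, 0.005, 0],
    [0, 0.006, 0],
  ],
  rotation=[
    [0, 0, 0],
    [0, 0, 0],
    [0, 0, 0],
    [0, 0, 0],
    [0, 0, 0],
    [0, 0, 0],
  ],
)

```text
time: 12.75
tool_pos: [520.3, -180.4, 81.6]
tcp_rot: [-180.0, 0.0, 84.7]
ft_force: [-1.6, 0.5, 0.5]
finger_gap: 36.9
grip_force: 50.7
```

Smooth, with no side load so far (62 mm travelled). I'll continue.

Request:
servo_tool(
  fingers=[0.033, 0.033, 0.033, 0.033, 0.033, 0.033, 0.033],
  linear=[
    [0, 0.001, 0],
    [0, 0.002, 0],
    [0, 0.003, 0],
    [0, 0.004, 0],
    [0, 0.005, 0],
    [0, 0.006, 0],
    [0, 0.007, 0],
  ],
  rotation=[
    [0, 0, 0],
    [0, 0, 0],
    [0, 0, 0],
    [0, 0, 0],
    [0, 0, 0],
    [0, 0, 0],
    [0, 0, 0],
  ],
)

```text
time: 13.45
tool_pos: [527.2, -181.0, 81.6]
tcp_rot: [-180.0, -0.0, 84.7]
ft_force: [-1.5, 0.6, 0.5]
finger_gap: 37.3
grip_force: 50.7
```

Request:
servo_tool(
  fingers=[0.033, 0.033, 0.033, 0.033, 0.033, 0.033, 0.033],
  linear=[
    [0, 0.001, 0],
    [0, 0.002, 0],
    [0, 0.003, 0],
    [0, 0.004, 0],
    [0, 0.005, 0],
    [0, 0.006, 0],
    [0, 0.007, 0],
  ],
  rotation=[
    [0, 0, 0],
    [0, 0, 0],
    [0, 0, 0],
    [0, 0, 0],
    [0, 0, 0],
    [0, 0, 0],
    [0, 0, 0],
  ],
)

```text
time: 14.15
tool_pos: [534.2, -181.7, 81.6]
tcp_rot: [180.0, 0.0, 84.7]
ft_force: [-1.8, 0.7, 0.6]
finger_gap: 37.1
grip_force: 50.7
```

Request:
servo_tool(
  fingers=[0.033, 0.033, 0.033, 0.033, 0.033, 0.033, 0.033],
  linear=[
    [0, 0.001, 0],
    [0, 0.002, 0],
    [0, 0.003, 0],
    [0, 0.004, 0],
    [0, 0.005, 0],
    [0, 0.006, 0],
    [0, 0.007, 0],
  ],
  rotation=[
    [0, 0, 0],
    [0, 0, 0],
    [0, 0, 0],
    [0, 0, 0],
    [0, 0, 0],
    [0, 0, 0],
    [0, 0, 0],
  ],
)

```text
time: 14.85
tool_pos: [541.2, -182.3, 81.6]
tcp_rot: [-180.0, -0.0, 84.7]
ft_force: [-0.9, 0.8, 0.9]
finger_gap: 36.8
grip_force: 50.7
```

Request:
servo_tool(
  fingers=[0.033, 0.033, 0.033, 0.033, 0.033, 0.033, 0.033],
  linear=[
    [0, 0.001, 0],
    [0, 0.002, 0],
    [0, 0.003, 0],
    [0, 0.004, 0],
    [0, 0.005, 0],
    [0, 0.006, 0],
    [0, 0.007, 0],
  ],
  rotation=[
    [0, 0, 0],
    [0, 0, 0],
    [0, 0, 0],
    [0, 0, 0],
    [0, 0, 0],
    [0, 0, 0],
    [0, 0, 0],
  ],
)

```text
time: 15.55
tool_pos: [548.2, -183.0, 81.6]
tcp_rot: [180.0, 0.0, 84.7]
ft_force: [-0.7, 0.3, -0.5]
finger_gap: 36.8
grip_force: 50.7
```

Request:
servo_tool(
  fingers=[0.033, 0.033, 0.033, 0.033, 0.033, 0.033],
  linear=[
    [0, 0.0005, 0],
    [0, 0.001, 0],
    [0, 0.0015, 0],
    [0, 0.002, 0],
    [0, 0.0025, 0],
    [0, 0.003, 0],
  ],
  rotation=[
    [0, 0, 0],
    [0, 0, 0],
    [0, 0, 0],
    [0, 0, 0],
    [0, 0, 0],
    [0, 0, 0],
  ],
)

```text
time: 16.15
tool_pos: [551.1, -183.2, 81.6]
tcp_rot: [-180.0, -0.0, 84.7]
ft_force: [-1.0, 0.5, 0.7]
finger_gap: 37.1
grip_force: 50.7
```

Request:
servo_tool(
  fingers=[0.033, 0.033, 0.033, 0.033],
  linear=[
    [0, 0.0005, 0],
    [0, 0.001, 0],
    [0, 0.0015, 0],
    [0, 0.002, 0],
  ],
  rotation=[
    [0, 0, 0],
    [0, 0, 0],
    [0, 0, 0],
    [0, 0, 0],
  ],
)

```text
time: 16.55
tool_pos: [552.9, -183.4, 81.6]
tcp_rot: [-180.0, -0.0, 84.7]
ft_force: [-3.5, 0.4, 1.8]
finger_gap: 36.9
grip_force: 50.8
```

Request:
servo_tool(
  fingers=[0.033, 0.033, 0.033, 0.033],
  linear=[
    [0, 0.0005, 0],
    [0, 0.001, 0],
    [0, 0.0015, 0],
    [0, 0.002, 0],
  ],
  rotation=[
    [0, 0, 0],
    [0, 0, 0],
    [0, 0, 0],
    [0, 0, 0],
  ],
)

```text
time: 16.95
tool_pos: [554.7, -183.6, 81.4]
tcp_rot: [-180.0, -0.0, 84.7]
ft_force: [-5.4, 0.1, 1.8]
finger_gap: 37.0
grip_force: 50.9
```

Request:
servo_tool(
  fingers=[0.033, 0.033, 0.033, 0.033],
  linear=[
    [0, 0.0005, 0],
    [0, 0.001, 0],
    [0, 0.0015, 0],
    [0, 0.0015, 0],
  ],
  rotation=[
    [0, 0, 0],
    [0, 0, 0],
    [0, 0, 0],
    [0, 0, 0],
  ],
)

```text
time: 17.35
tool_pos: [556.5, -183.7, 81.4]
tcp_rot: [-180.0, -0.0, 84.7]
ft_force: [-2.2, -0.4, -1.1]
finger_gap: 37.0
grip_force: 50.7
```

Request:
servo_tool(
  fingers=[0.033, 0.033, 0.033],
  linear=[
    [0, 0.0004, 0],
    [0, 0.0008, 0],
    [0, 0.0008, 0],
  ],
  rotation=[
    [0, 0, 0],
    [0, 0, 0],
    [0, 0, 0],
  ],
)

```text
time: 17.65
tool_pos: [557.1, -183.8, 81.3]
tcp_rot: [-180.0, -0.0, 84.7]
ft_force: [-4.8, -0.2, -0.6]
finger_gap: 37.0
grip_force: 50.9
```

Request:
servo_tool(
  fingers=[0.033, 0.033, 0.033],
  linear=[
    [0, 0.0003, 0],
    [0, 0.0006, 0],
    [0, 0.0006, 0],
  ],
  rotation=[
    [0, 0, 0],
    [0, 0, 0],
    [0, 0, 0],
  ],
)

```text
time: 17.95
tool_pos: [557.7, -183.8, 81.3]
tcp_rot: [-180.0, -0.0, 84.7]
ft_force: [-4.5, 0.1, -1.6]
finger_gap: 37.0
grip_force: 50.8
```

Request:
servo_tool(
  fingers=[0.033, 0.033, 0.033],
  linear=[
    [0, 0.0003, 0],
    [0, 0.0006, 0],
    [0, 0.0006, 0],
  ],
  rotation=[
    [0, 0, 0],
    [0, 0, 0],
    [0, 0, 0],
  ],
)

```text
time: 18.25
tool_pos: [558.4, -183.9, 81.4]
tcp_rot: [-180.0, -0.0, 84.7]
ft_force: [-4.0, 0.7, -1.8]
finger_gap: 37.0
grip_force: 50.8
```

Request:
servo_tool(
  fingers=[0.033, 0.033, 0.033],
  linear=[
    [0, 0.0003, 0],
    [0, 0.0005, 0],
    [0, 0.0005, 0],
  ],
  rotation=[
    [0, 0, 0],
    [0, 0, 0],
    [0, 0, 0],
  ],
)

```text
time: 18.55
tool_pos: [558.9, -183.9, 81.5]
tcp_rot: [-180.0, -0.0, 84.7]
ft_force: [-4.7, 0.3, -3.5]
finger_gap: 36.7
grip_force: 50.8
```

Force fell at about 98 mm, so the catch has likely snapped. I'll pull back gently to test whether it holds.

Request:
servo_tool(
  fingers=[0.033, 0.033, 0.033, 0.033, 0.033],
  linear=[
    [0, -0.0005, 0],
    [0, -0.001, 0],
    [0, -0.0015, 0],
    [0, -0.002, 0],
    [0, -0.002, 0],
  ],
  rotation=[
    [0, 0, 0],
    [0, 0, 0],
    [0, 0, 0],
    [0, 0, 0],
    [0, 0, 0],
  ],
)

```text
time: 19.05
tool_pos: [556.9, -183.7, 81.5]
tcp_rot: [-180.0, -0.0, 84.7]
ft_force: [-3.8, 0.6, -4.0]
finger_gap: 36.9
grip_force: 50.7
```

Request:
servo_tool(
  fingers=[0.033, 0.033, 0.033, 0.033],
  linear=[
    [0, -0.0004, 0],
    [0, -0.0008, 0],
    [0, -0.0012, 0],
    [0, -0.0012, 0],
  ],
  rotation=[
    [0, 0, 0],
    [0, 0, 0],
    [0, 0, 0],
    [0, 0, 0],
  ],
)

```text
time: 19.45
tool_pos: [556.4, -183.7, 81.7]
tcp_rot: [179.9, 0.0, 84.7]
ft_force: [0.6, 0.0, -7.5]
finger_gap: 37.0
grip_force: 50.7
```

The tool stopped following and the force reversed, so the catch holds. I'll ease and release, then withdraw.

Request:
servo_tool(
  fingers=[0.033, 0.033, 0.045, 0.06, 0.075, 0.075, 0.075, 0.075],
  linear=[
    [0, 0.0005, 0.0003],
    [0, 0.0005, 0.0003],
    [0, 0.0005, 0.0003],
    [0, 0.0005, 0.0003],
    [0, 0.0005, 0.0003],
    [0, 0.0005, 0.0003],
    [0, 0.0005, 0.0003],
    [0, 0.0005, 0.0003],
  ],
  rotation=[
    [0, 0, 0],
    [0, 0, 0],
    [0, 0, 0],
    [0, 0, 0],
    [0, 0, 0],
    [0, 0, 0],
    [0, 0, 0],
    [0, 0, 0],
  ],
)

```text
time: 20.25
tool_pos: [556.4, -183.7, 81.4]
tcp_rot: [180.0, 0.0, 84.7]
ft_force: [0.3, -0.2, 0.4]
finger_gap: 75.2
grip_force: 0.0
```

Request:
servo_tool(
  fingers=[0.075, 0.075, 0.075, 0.075, 0.075, 0.075, 0.075, 0.075],
  linear=[
    [0, 0, -0.01],
    [0, 0, -0.03],
    [0, 0, -0.06],
    [0, 0, -0.09],
    [0, 0, -0.11],
    [0, 0, -0.12],
    [0, 0, -0.12],
    [0, 0, -0.12],
  ],
  rotation=[
    [0, 0, 0],
    [0, 0, 0],
    [0, 0, 0],
    [0, 0, 0],
    [0, 0, 0],
    [0, 0, 0],
    [0, 0, 0],
    [0, 0, 0],
  ],
)

```text
time: 21.05
tool_pos: [556.0, -183.5, 200.4]
tcp_rot: [-179.9, -0.0, 84.7]
ft_force: [0.6, -0.1, -0.5]
finger_gap: 74.7
grip_force: 0.0
```

Run:
```python
from h import *
w=snap('wrist','w5');s=snap('scene');t=r.sense();print(t['tool_pos'],t['ft_force'],t['time'])
f=np.hstack([cv2.resize(w['frame'][100:330,160:400],(430,412),interpolation=2),cv2.resize(s['frame'][180:290,170:268],(367,412),interpolation=2)])
cv2.imwrite('pics/v5.png',f[:,:,::-1])
```

```text
[ 555.43815102 -183.31345255  199.43000939] [ 0.1450055  -1.26418963 -0.61867973] 21.15
```

View pics/v5.png

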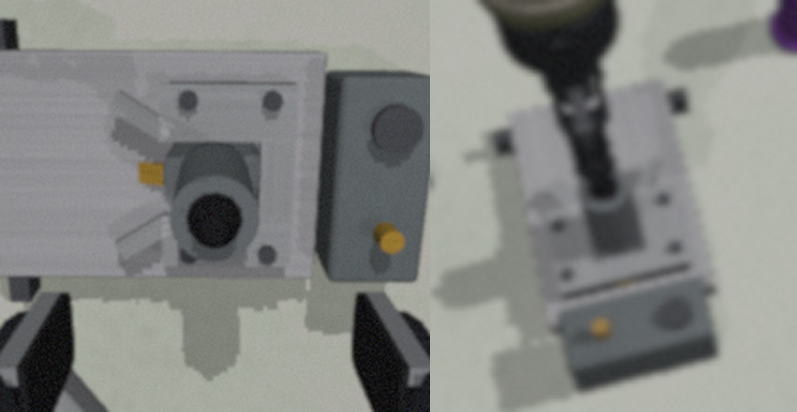

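The picture shows the barrel upright in the slot at crop (210,180). The brass catch at (151,173) is visible over its full 14 mm length behind the flange, and the fingers are clear. Handing in.

```bash
python3 -c "
from bench import r;print(r.hand_in())"
```

```text
the job is handed in; nothing more can be done
None
```

The cartridge is fully home under the plate, with the catch up behind the flange (a gentle pull-back held and the last picture shows it); I released it, withdrew the arm and handed the job in after about 21 s, but the hand-in returned no verdict.

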